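# Push the long stop rod home in the brass stop block

## Robot

A 6-joint arm with a two-finger parallel gripper is mounted at the origin on the work surface. World frame = base frame: x ahead of the robot, y to its left, z up, the work surface at z = 0. Lengths are in m, angles in rad, forces in N, time in s.
With the tool pointing down it reaches from about 0.25 to 0.725 m from the base axis. Payload 4 kg.
Tool frame: the origin (TCP) lies between the finger pads; the fingertips stand 17 mm ahead of it and the grasp point (between the pads) lies 2 mm behind it; z points along the fingers, x is the direction in which the jaws open and shut, and the axes are right-handed (so a half turn about z gives the same grasp; the last joint's range is limited). The gripper opens to 85 mm and grips with 20 to 120 N. Pads are 22 mm wide; open, the fingers measure 114 mm over their backs; the gripper's body (76 mm by 85 mm) begins 54 mm behind the grasp point. The pads swing forward as they close: fully open they stand 13 mm farther back than shut.
Start: joints at [0, 0.241, 0.005, 1.335, 0, 1.571], TCP at [0.5, -0, 0.248] pointing down, gripper open.
Joint ranges: [-2.72, 2.72], [-1.05, 1.87], [-1.09, 1.28], [-1.99, 2.15], [-1.42, 1.44], [-3.14, 3.14]. Speed limits (rad/s): [2.79, 2.79, 3.14, 3.14, 3.14, 3.14].

## Interface

Orientations are given as a unit quaternion [x, y, z, w].
In Python, from workcell import telemetry, cams, workorder gives the robot as it stands. The module is installed in compiled form; this text tells all that it offers.
- The arm moves only by the tool apply_moves, never from a script. Its argument "moves" is a list that holds one entry, the list of rows, each a list of 4 numbers: the shift along the tool's x, y, z in mm, then the turn about the tool's z in degrees. A call has exactly 10 rows; each row shifts and turns the pose as measured when the row begins, along the tool's axes as they then stand; what a row does not reach is not made up. A row lasts 1/10 s, in which the tool goes at most 50 mm and 8.59 degrees, less where a joint would pass 70% of its speed; a pose out of reach is approached as far as the arm can. A call with a gripper value outside its range is refused whole. "hand" is the gripper's target within -1 to 1 (fully open at 1, half-way at 0, shut at -1), set as the call begins (left out, the last holds). The fingers move at their own pace and stop on an object; the grip force is fixed at half the most. Time passes only in rows, so rows that do not move let the fingers close, or fill a call up. It gives the time, the measured TCP pose, the force and the opening at its end, in the units of the state.
- telemetry.get_obs(): the state, without advancing time (a new reading comes with each control period).
- cams.camera(name): name is "scene" or "side" or "wrist"; returns a dict with "color" (420x560x3 uint8, red, green, blue), "fovy" (degrees; the focal length in pixels is half the picture's height over the tangent of half this angle, whatever the lens; pixels are square), "cx", "cy" (the principal point, pixels), "camera_from_world" (4x4, takes a point from world to camera coordinates). Camera axes: x right, y down, z forward; pixel columns grow to the right and rows downward; lengths in m; the calibration is good to about 2 mm. A picture is of the moment at which its call begins. There is no depth.
- workorder.job_done(): hands the job in, once; it reports no verdict.
The state is a dict: "clock": time; "joint_pos": joint angles; "joint_vel": joint speeds; "tau": joint torques, N m; "eef_pos": TCP position; "tool_rot": TCP orientation; "ft_force": force on the tool from outside, world axes, zero at the start; "ft_torque": the same for the moment, N m; "grip_width": finger opening in m.
Only numpy, scipy, OpenCV 4.12 (cv2) and the standard library are available. Lean on these libraries where they do the work, as an engineer would, in place of code of your own. Each camera call takes 0.05 s, during which the arm holds its last target. There are 200 camera calls.

## Task

Take the long steel rod from its teak rack and start it, narrow nose first, partway into the bore of the brass stop block. Let go of it there, take hold again farther back near its tail, and push it gently on until the stiff plunger hidden in the bore has been driven all the way back and the rod stops solidly; do not ram it, stop pushing as soon as it is solid, and let go. Leave everything else on the table where it is.

Things in the scene. Friction and masses are not known exactly. Their poses are not given: they have to be found in the camera images.
- rod: Straight steel rod, 14 mm diameter, 220 mm long, 270 g. Origin at the middle of its axis; +x runs along the axis to the nose, which tapers to 8 mm over its last 12 mm. It starts level in the rack, axis 45 mm above the table. Tail: see rod_tail.
- rod_nose (a point): Centre of the rod's nose end, 110 mm from the rod's origin; axes as the rod's.
- rod_tail (a point): Centre of the rod's tail end face, 110 mm behind the rod's origin. Two collars of 22 mm diameter, each 6 mm thick, stand at 0 to 6 mm and 44 to 50 mm from this end; the 38 mm of 14 mm shaft between them is the grip for the final push (fingers that slip forward there come up against the front collar).
- rod_rack: Fixed teak rack, base 130 x 50 x 12 mm, with two notched posts, 14 mm thick along the rod, at 45 mm each side of its middle, 49 mm high, 34 mm wide. The rod lies in the notches along the rack's x (nose to +x) with its middle within 6 mm of the rack's middle; between the posts it is free to grip. Origin under the base's centre.
- stop_block: Fixed brass stop block, 200 mm long, 50 mm wide, 100 mm high, with a dark steel base plate and a round brass thumb wheel at its closed far end. Origin on the table below the mouth of the bore; +x runs level along the bore into the block.
- bore_mouth (a point): Centre of the bore's mouth on the block's near end face, 75 mm above the table; +x runs along the bore, inwards. The bore is straight, level, 15.8 mm wide, with a 3 mm chamfer at the mouth.
- plunger (a joint): Steel plunger hidden in the bore. 0 as found, 0.010 m fully back at its dead stop. It drags with about 8 N while moving (the bore adds a few newtons) and does not spring back. Before it is pushed its face lies 120 to 155 mm deep, as last set, so the rod ends 130 to 165 mm deep with 55 to 90 mm outside. Never press it with more than 30 N.
- bowl: Bystander: green resin bowl, 122 mm across, 110 mm high, 1.4 kg. Origin under its centre.
- jack_a_center (a point): Bystander: centre of a white jack, a 63 mm ball in the teak tray.
- jack_b_center (a point): Bystander: centre of the other white jack, a 63 mm ball in the teak tray.
- roller_gauge: Bystander: steel roller gauge, two rollers between end plates, 96 x 70 x 33 mm. Origin under its centre.
- flat_key: Bystander: small flat steel key, 110 mm long, 10 mm thick, lying on the table. Origin under its middle.
- brush: Bystander: hand brush lying on the table.
- wax_jar: Bystander: closed round jar, 60 mm across, 60 mm high. Origin under its centre.

How it is judged:
By the outcome, as a careful person would: the job done as asked, in the order asked, and still so for the second after the job is handed in, with the robot touching nothing.
It also fails if it takes over 69 s, if anything falls off the work surface, if the arm or the gripper's body presses on something with over 40 N, if the wrist force passes 120 N, or if a joint passes its speed limit or range.

## Working session

There is one attempt and no reset: what is moved stays moved. The work goes in short steps, Python scripts to look and compute and a tool call to move; the robot and the scene stay as the last step left them, time stands still between calls to the robot, and variables do not carry over. Pictures are saved under pics/ and viewed, about 8 in all and at most 12, crops included, and the job is handed in when it is done.

Besides the shell and the picture viewer there is one more tool, called after "Call:" as a command line: name --argument value ..., lists and objects as JSON in quotes. apply_moves: Moves the arm, as the interface text tells. Its arguments: {"type":"object","properties":{"moves":{"type":"array"},"hand":{"type":"number"}},"required":["moves"]}

```bash
mkdir -p pics; cat > h.py <<'E'
import numpy as np, cv2
from workcell import telemetry, cams, workorder
def snap(n,f):
    c=cams.camera(n); cv2.imwrite(f'pics/{f}.png',c['color'][:,:,::-1]); np.save(f'pics/{f}.npy',c,allow_pickle=True); return c
def load(f): return np.load(f'pics/{f}.npy',allow_pickle=True).item()
def ray(c,u,v):
    f=c['color'].shape[0]/2/np.tan(np.radians(c['fovy'])/2); T=c['camera_from_world']
    d=T[:3,:3].T@np.array([(u-c['cx'])/f,(v-c['cy'])/f,1]); return -T[:3,:3].T@T[:3,3],d
def plane(c,u,v,z):
    o,d=ray(c,u,v); return o+d*(z-o[2])/d[2]
def proj(c,p):
    f=c['color'].shape[0]/2/np.tan(np.radians(c['fovy'])/2); T=c['camera_from_world']
    q=T[:3,:3]@np.array(p)+T[:3,3]; return f*q[0]/q[2]+c['cx'],f*q[1]/q[2]+c['cy']
def tri(a,b):
    A=0;B=0
    for o,d in (a,b):
        d=d/np.linalg.norm(d);P=np.eye(3)-np.outer(d,d);A=A+P;B=B+P@o
    return np.linalg.solve(A,B)
E
python3 - <<'E'
from h import *
for n in('scene','side','wrist'):
    c=snap(n,n+'0'); o,d=ray(c,280,210); print(n,c['fovy'],c['cx'],c['cy'],o.round(3),d.round(3))
print(telemetry.get_obs())
E
```

```text
scene 51.60432951271599 278.6605590232201 209.30976077122287 [ 1.179 -0.829  0.734] [-0.497  0.677 -0.542]
side 51.4700646746234 280.67403625146295 209.70845155801698 [ 0.161 -0.514  0.781] [ 0.406  0.54  -0.737]
wrist 69.80555094921479 277.4756312677028 209.86113651975725 [0.5   0.07  0.373] [ 0.006 -0.279 -0.96 ]
{'clock': 0.15, 'joint_pos': array([1.13180341e-05, 2.41275618e-01, 4.05647526e-03, 1.33516654e+00,
       1.94115909e-05, 1.57080808e+00]), 'joint_vel': array([-0.00028968, -0.00236705,  0.0032222 , -0.00160609, -0.00219568,
        0.00166494]), 'tau': array([-1.62746033e-03, -3.72633219e+01,  2.52638429e+01,  1.23480460e-02,
       -1.30651040e-05,  1.49362950e-05]), 'eef_pos': array([4.99572107e-01, 1.12155949e-05, 2.47608289e-01]), 'tool_rot': array([ 9.99999684e-01, -2.23236710e-07, -7.94677222e-04, -9.69662695e-06]), 'ft_force': array([-0.05609252, -1.04626286, -0.00781051]), 'ft_torque': array([-0.03180945, -0.04584526,  0.04969593]), 'grip_width': 0.08542439053177862}
```

View pics/scene0.png

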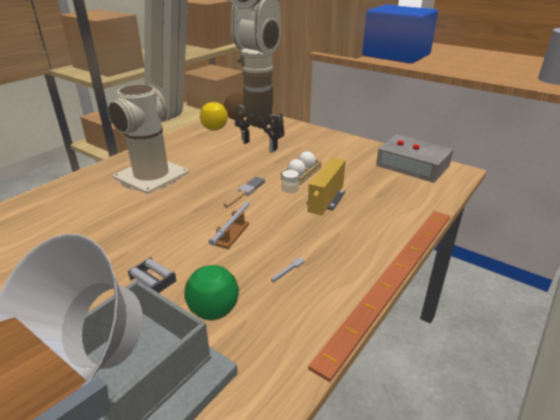

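View pics/side0.png

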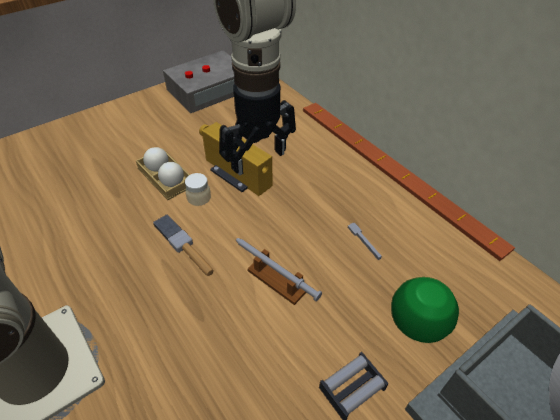

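```bash
python3 - <<'E'
from h import *
s=load('scene0')['color'];t=load('side0')['color']
def z(i,x,y,w,h,k): return cv2.resize(i[y:y+h,x:x+w],None,fx=k,fy=k,interpolation=cv2.INTER_CUBIC)
a=np.hstack([z(s,280,140,80,60+20,5),z(t,190,110,80+10,80,4.44)[:400,:400]]) if 0 else np.hstack([cv2.resize(s[145:225,290:370],(400,300+100)),cv2.resize(t[115:205,195:285],(400,400))])
b=np.hstack([cv2.resize(s[195:255,200:260],(200,200)),cv2.resize(t[230:310,225:335],(275,200)),cv2.resize(load('wrist0')['color'],(267,200))])
b=np.hstack([b,np.zeros((200,800-b.shape[1],3),np.uint8)])
cv2.imwrite('pics/z.png',np.vstack([a,b])[:,:,::-1])
E
```

```text
(no output)
```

View pics/z.png

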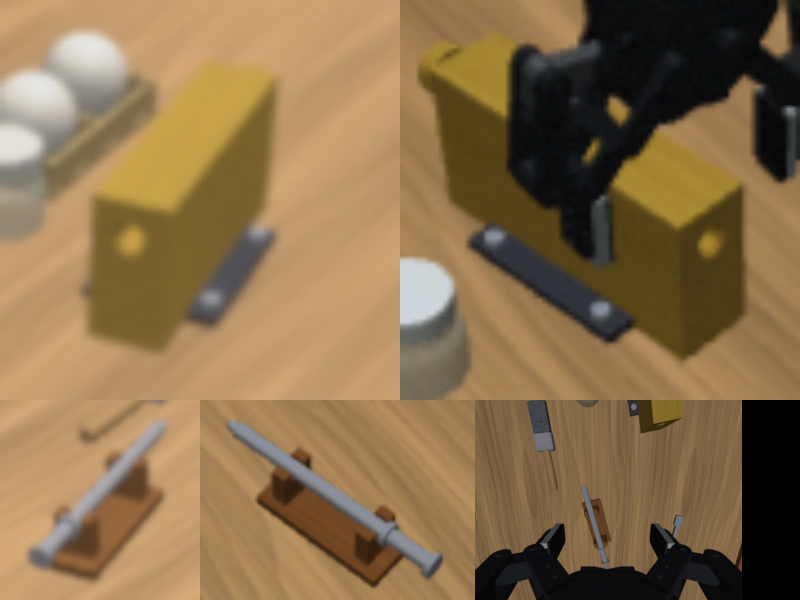

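```bash
python3 - <<'E'
from h import *
s=load('scene0');t=load('side0');w=load('wrist0')
# rod ends by side plane
for nm,p in(('nose',(237,240.5)),('tail',(318,295))): print(nm,plane(t,*p,.045).round(4))
print('mouth',tri(ray(s,316.4,193.4),ray(t,264.75,169.7)).round(4), plane(s,316.4,193.4,.075).round(4),plane(t,264.75,169.7,.075).round(4))
for c in((93,195),(165,212),(275,75),(207,65)): print('top s',plane(s,c[0]/5+290,c[1]/5+145,.1).round(4))
for c in((683,228),(742,185),(495,32)): print('top t',plane(t,(c[0]-400)*.225+195,c[1]*.225+115,.1).round(4))
# rod mask in wrist & side: grey thin
for n,c,(x,y,W,H) in(('side',t,(225,230,110,75)),('wrist',w,(210,160,90,190))):
    i=c['color'].astype(int); m=((i.max(2)-i.min(2)<30)&(i.max(2)>85)).astype(np.uint8)
    k=np.zeros_like(m);k[y:y+H,x:x+W]=m[y:y+H,x:x+W]
    nl,l,st,_=cv2.connectedComponentsWithStats(k); b=1+st[1:,4].argmax()
    pts=np.argwhere(l==b)[:,::-1]; P=np.array([plane(c,u,v,.045)[:2] for u,v in pts])
    vx,vy,x0,y0=cv2.fitLine(P.astype(np.float32),cv2.DIST_HUBER,0,.001,.001).ravel()
    if vy<0: vx,vy=-vx,-vy
    q=(P-[x0,y0])@[vx,vy]; print(n,len(pts),'yaw',np.degrees(np.arctan2(vy,vx)),'ends',[x0+vx*q.min(),y0+vy*q.min()],[x0+vx*q.max(),y0+vy*q.max()],np.ptp(q))
E
```

```text
nose [0.439  0.0086 0.045 ]
tail [ 0.4934 -0.1982  0.045 ]
mouth [0.6028 0.1378 0.069 ] [0.6077 0.1304 0.075 ] [0.5985 0.1312 0.075 ]
top s [0.5815 0.1266 0.1   ]
top s [0.6265 0.1346 0.1   ]
top s [0.5899 0.331  0.1   ]
top s [0.5465 0.3174 0.1   ]
top t [0.5783 0.1263 0.1   ]
top t [0.6236 0.1362 0.1   ]
top t [0.5863 0.3316 0.1   ]
side 631 yaw 103.76094 ends [np.float64(0.49284057454519153), np.float64(-0.19936230418711676)] [np.float64(0.4406046048866925), np.float64(0.013931908301796206)] 0.2195974027230692
wrist 1872 yaw 103.5232 ends [np.float64(0.49374924652444335), np.float64(-0.20212292952812466)] [np.float64(0.44237410287297185), np.float64(0.011488669008249922)] 0.2197028022405762
```

Call:
apply_moves --moves '[[[0,0,0,-8.5],[0,0,0,-8.5],[0,0,0,-8.5],[0,0,0,-8.5],[0,0,0,-8.5],[0,0,0,-8.5],[0,0,0,-8.5],[0,0,0,-8.5],[0,0,0,-8.5],[0,0,0,-8.5]]]' --hand 1

```text
clock: 1.15
eef_pos: [0.4968, -0.0, 0.2435]
tool_rot: [0.73, 0.683, -0.004, -0.004]
ft_force: [0.2, -0.5, 0.9]
grip_width: 0.0854
```

Call:
apply_moves --moves '[[[0,0,0,-8.5],[0,0,0,-8.5],[0,0,0,-8.5],[0,0,0,-8.5],[0,0,0,-8.5],[0,0,0,-8.5],[0,0,0,-8.5],[0,0,0,-8.5],[0,0,0,-8.5],[0,0,0,-8.5]]]'

```text
clock: 2.15
eef_pos: [0.4941, 0.0, 0.2395]
tool_rot: [0.068, 0.998, -0.001, -0.01]
ft_force: [-0.7, 0.2, 0.4]
grip_width: 0.0856
```

```bash
cat >> h.py <<'E'
from scipy.spatial.transform import Rotation as R
def st(goal=None,yaw=None):
    o=telemetry.get_obs();r=R.from_quat(o['tool_rot']);M=r.as_matrix();y=np.degrees(np.arctan2(M[1,1],M[0,1]))
    print('t',round(o['clock'],2),'p',o['eef_pos'].round(4),'yaw_y',y.round(2),'toolz',M[:,2].round(4),'q',o['joint_pos'].round(2),'F',o['ft_force'].round(1))
    if goal is not None: print('shift mm',(M.T@(np.array(goal)-o['eef_pos'])*1e3).round(1))
    if yaw is not None: print('turn',((y-yaw+180)%360-180).round(2))
    return o,M
E
python3 - <<'E'
from h import *
st((.467,-.094,.24),103.6)
E
```

```text
t 2.15 p [0.4941 0.     0.2395] yaw_y 82.15 toolz [-2.000e-02  1.000e-04 -9.998e-01] q [-0.    0.25 -0.01  1.33  0.   -1.43] F [-0.7  0.2  0.4]
shift mm [ 14.  -96.8   0. ]
turn -21.45
```

Call:
apply_moves --moves '[[[0,0,0,-7.15],[0,0,0,-7.15],[0,0,0,-7.15],[10,-17,0,0],[10,-17,0,0],[10,-17,0,0],[10,-17,0,0],[8,-17,0,0],[0,0,0,0],[0,0,0,0]]]'

```text
clock: 3.15
eef_pos: [0.4662, -0.0965, 0.2362]
tool_rot: [-0.129, 0.992, 0.002, -0.014]
ft_force: [-0.8, 0.4, 0.4]
grip_width: 0.0854
```

```bash
python3 - <<'E'
from h import *
snap('wrist','w1')
st((.467,-.094,.24),103.6)
E
```

```text
t 3.2 p [ 0.4662 -0.0964  0.2362] yaw_y 104.82 toolz [-0.0283  0.0011 -0.9996] q [-0.2   0.22 -0.05  1.33 -0.   -2.03] F [-0.7  0.5  0.4]
shift mm [-1.3  2.1 -3.8]
turn 1.22
```

View pics/w1.png

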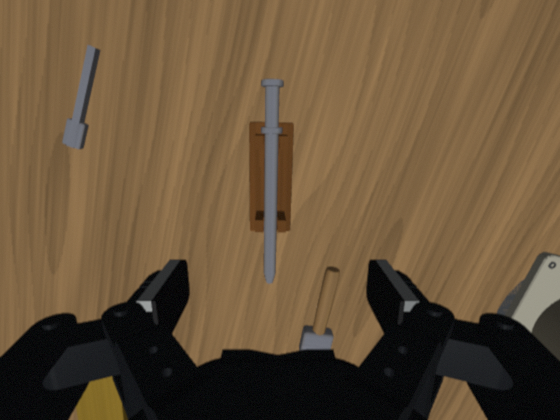

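```bash
python3 - <<'E'
from h import *
c=load('w1');x,y,W,H=255,70,32,220
i=c['color'].astype(int); m=((i.max(2)-i.min(2)<30)&(i.max(2)>85)).astype(np.uint8)
k=np.zeros_like(m);k[y:y+H,x:x+W]=m[y:y+H,x:x+W]
nl,l,s,_=cv2.connectedComponentsWithStats(k); b=1+s[1:,4].argmax()
P=np.array([plane(c,u,v,.045)[:2] for v,u in np.argwhere(l==b)])
vx,vy,x0,y0=cv2.fitLine(P.astype(np.float32),cv2.DIST_HUBER,0,.001,.001).ravel()
if vy<0: vx,vy=-vx,-vy
q=(P-[x0,y0])@[vx,vy];mid=np.array([x0,y0])+np.array([vx,vy])*(q.min()+q.max())/2
print('yaw',np.degrees(np.arctan2(vy,vx)),mid,np.ptp(q))
g=mid-.012*np.array([vx,vy]); st((*g,.12),103.6)
E
```

```text
yaw 103.637505 [ 0.4687401  -0.09505852] 0.22264918932460764
t 3.2 p [ 0.4662 -0.0964  0.2362] yaw_y 104.82 toolz [-0.0283  0.0011 -0.9996] q [-0.2   0.22 -0.05  1.33 -0.   -2.03] F [-0.7  0.5  0.4]
shift mm [ -5.7 -12.3 116. ]
turn 1.22
```

Call:
apply_moves --moves '[[[-3,-6,20,0.6],[-3,-6,30,0.6],[0,0,30,0],[0,0,30,0],[0,0,20,0],[0,0,0,0],[0,0,0,0],[0,0,0,0],[0,0,0,0],[0,0,0,0]]]' --hand 0.3

```text
clock: 4.2
eef_pos: [0.4775, -0.1006, 0.1064]
tool_rot: [-0.123, 0.992, 0.002, -0.009]
ft_force: [0.1, -0.5, -0.8]
grip_width: 0.0553
```

```bash
python3 - <<'E'
from h import *
st((.4705,-.1065,.043),103.6)
E
```

```text
t 4.2 p [ 0.4775 -0.1006  0.1064] yaw_y 104.15 toolz [-1.810e-02  9.000e-04 -9.998e-01] q [-0.21  0.34 -0.25  1.   -0.   -2.02] F [ 0.1 -0.5 -0.8]
shift mm [ 7.2 -4.3 63.5]
turn 0.55
```

Call:
apply_moves --moves '[[[4,-2,10,0.3],[3,-2,15,0.2],[0,0,15,0],[0,0,12,0],[0,0,8,0],[0,0,0,0],[0,0,0,0],[0,0,0,0],[0,0,0,0],[0,0,0,0]]]'

```text
clock: 5.2
eef_pos: [0.4726, -0.1085, 0.0468]
tool_rot: [-0.117, 0.993, -0.0, -0.005]
ft_force: [-0.1, 0.4, 0.4]
grip_width: 0.0554
```

```bash
python3 - <<'E'
from h import *
st((.4705,-.1065,.043),103.6)
E
```

```text
t 5.2 p [ 0.4726 -0.1085  0.0468] yaw_y 103.48 toolz [-0.0093 -0.0016 -1.    ] q [-0.22  0.41 -0.34  0.84 -0.   -2.03] F [-0.1  0.4  0.4]
shift mm [1.5 2.4 3.8]
turn -0.12
```

Call:
apply_moves --moves '[[[2,0,4,0],[0,0,0,0],[0,0,0,0],[0,0,0,0],[0,0,0,0],[0,0,0,0],[0,0,0,0],[0,0,0,0],[0,0,0,0],[0,0,0,0]]]' --hand -1

```text
clock: 6.2
eef_pos: [0.471, -0.1091, 0.0435]
tool_rot: [-0.117, 0.993, -0.001, -0.004]
ft_force: [-2.0, 0.0, 0.9]
grip_width: 0.012
```

```bash
python3 - <<'E'
from h import *
st((.4705,-.1065,.043),103.6)
E
```

```text
t 6.2 p [ 0.471  -0.1091  0.0435] yaw_y 103.48 toolz [-0.0077 -0.0022 -1.    ] q [-0.23  0.41 -0.35  0.82 -0.   -2.03] F [-2.   0.   0.9]
shift mm [-0.2  2.7  0.5]
turn -0.12
```

Call:
apply_moves --moves '[[[0,0,-5,0],[0,0,-10,0],[0,0,-15,0],[0,0,-15,0],[0,0,-10,0],[-20,0,0,0],[-25,0,0,1],[-25,0,0,1],[-20,0,0,1],[0,0,0,0]]]'

```text
clock: 7.2
eef_pos: [0.559, -0.0881, 0.1017]
tool_rot: [-0.09, 0.996, 0.0, -0.006]
ft_force: [-0.1, -0.6, -3.7]
grip_width: 0.0116
```

```bash
python3 - <<'E'
from h import *
st((.630,-.0164,.0735),100.6)
E
```

```text
t 7.2 p [ 0.559  -0.0881  0.1017] yaw_y 100.31 toolz [-0.0127 -0.0011 -0.9999] q [-0.15  0.48 -0.04  1.06 -0.   -1.91] F [-0.1 -0.6 -3.7]
shift mm [-83.   57.8  27.2]
turn -0.29
```

Call:
apply_moves --moves '[[[-15,10,5,0],[-20,15,5,0],[-20,15,5,0],[-15,10,5,0],[-10,3,3,0],[0,0,0,0],[0,0,0,0],[0,0,0,0],[0,0,0,0],[0,0,0,0]]]'

```text
clock: 8.2
eef_pos: [0.6216, -0.024, 0.0767]
tool_rot: [-0.088, 0.996, -0.001, -0.013]
ft_force: [0.8, -0.2, -3.2]
grip_width: 0.0123
```

```bash
python3 - <<'E'
from h import *
st((.630,-.0164,.0735),100.6)
s=snap('scene','s2');t=snap('side','t2')
cv2.imwrite('pics/z2.png',np.hstack([cv2.resize(s['color'][150:250,290:390],(400,400),interpolation=2),cv2.resize(t['color'][110:235,205:330],(400,400),interpolation=2)])[:,:,::-1])
E
```

```text
t 8.2 p [ 0.6216 -0.024   0.0767] yaw_y 100.08 toolz [-0.025  -0.0034 -0.9997] q [-0.04  0.61  0.12  1.1  -0.   -1.78] F [ 0.8 -0.2 -3.2]
shift mm [-9.6  6.   3. ]
turn -0.52
```

View pics/z2.png

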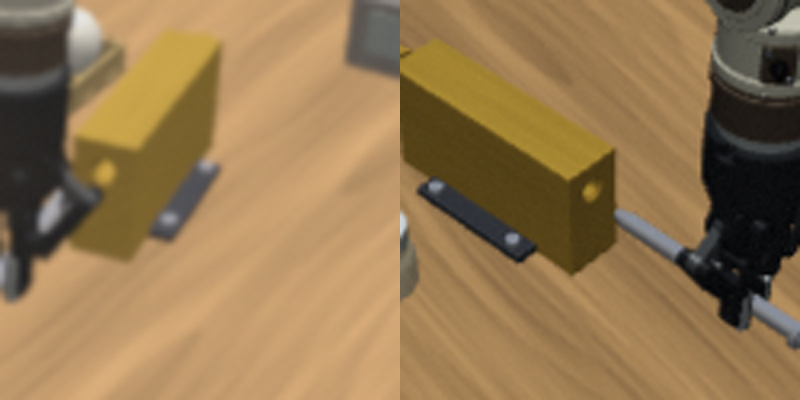

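```bash
python3 - <<'E'
from h import *
t=load('t2');s=load('s2')
T=lambda u,v:((u-400)*.3125+205,v*.3125+110)
S=lambda u,v:(u/4+290,v/4+150)
for n,p,z in(('nl',(568,182),.1),('nr',(614,149),.1),('fr',(434,40),.1),('bl',(573,274),0),('br',(614,240),0),('mouth',(593,191),.075),('nose',(616,214),.078),('tail?',(798,340),.078)): print(n,plane(t,*T(*p),z).round(4))
for n,p,z in(('nl',(76,137),.1),('nr',(133,150),.1),('fr',(221,40),.1),('fl',(167,31),.1),('bl',(72,248),0),('br',(131,262),0),('mouth',(105,173),.075)): print('s',n,plane(s,*S(*p),z).round(4))
o,M=st(); d=M[:,1]; print('nose pred',o['eef_pos']+d*.125-M[:,2]*.0015, d)
E
```

```text
nl [0.5749 0.1262 0.1   ]
nr [0.6235 0.1364 0.1   ]
fr [0.584  0.3316 0.1   ]
bl [0.578  0.1291 0.    ]
br [ 0.6263  0.1412 -0.    ]
mouth [0.5996 0.1304 0.075 ]
nose [0.597  0.0972 0.078 ]
tail? [ 0.6242 -0.0758  0.078 ]
s nl [0.5833 0.126  0.1   ]
s nr [0.6274 0.1345 0.1   ]
s fr [0.5906 0.3315 0.1   ]
s fl [0.5465 0.3197 0.1   ]
s bl [0.5821 0.1288 0.    ]
s br [0.6291 0.1391 0.    ]
s mouth [0.6069 0.1309 0.075 ]
t 8.3 p [ 0.6218 -0.0239  0.0767] yaw_y 100.09 toolz [-0.0248 -0.0034 -0.9997] q [-0.04  0.61  0.12  1.1  -0.   -1.78] F [-0.2 -0.  -2.5]
nose pred [0.59993338 0.09920727 0.0783412 ] [-0.17524724  0.98452395  0.0009989 ]
```

Call:
apply_moves --moves '[[[-4,6,1,-0.4],[-4,8,1,-0.4],[-1,8,1,0],[0,2,0,0],[0,0,0,0],[0,0,0,0],[0,0,0,0],[0,0,0,0],[0,0,0,0],[0,0,0,0]]]'

```text
clock: 9.3
eef_pos: [0.6265, 0.0039, 0.0734]
tool_rot: [-0.096, 0.995, -0.001, -0.012]
ft_force: [0.2, -0.3, -2.4]
grip_width: 0.0121
```

```bash
python3 - <<'E'
from h import *
st((.6285,.0039,.0735),101)
E
```

```text
t 9.3 p [0.6265 0.0039 0.0734] yaw_y 100.99 toolz [-0.0245 -0.0034 -0.9997] q [ 0.01  0.62  0.13  1.1  -0.   -1.75] F [ 0.2 -0.3 -2.4]
shift mm [-1.9 -0.4 -0.2]
turn -0.01
```

Call:
apply_moves --moves '[[[-2,0,0,0],[0,2,0,0],[0,2,0,0],[0,2,0,0],[0,2,0,0],[0,2,0,0],[0,2,0,0],[0,0,0,0],[0,0,0,0],[0,0,0,0]]]'

```text
clock: 10.3
eef_pos: [0.6262, 0.0172, 0.0734]
tool_rot: [-0.096, 0.995, -0.0, -0.012]
ft_force: [-0.0, 0.4, -2.8]
grip_width: 0.0119
```

```bash
python3 - <<'E'
from h import *
o,M=st((.6285,.0039,.0735),101); print('F tool',M.T@o['ft_force'],o['ft_torque'])
s=snap('scene','s3');t=snap('side','t3')
cv2.imwrite('pics/z3.png',np.hstack([cv2.resize(s['color'][150:250,290:390],(400,400),interpolation=2),cv2.resize(t['color'][130:210,235:315],(400,400),interpolation=2)])[:,:,::-1])
E
```

```text
t 10.3 p [0.6262 0.0172 0.0734] yaw_y 100.99 toolz [-0.0245 -0.0033 -0.9997] q [ 0.03  0.62  0.13  1.1  -0.   -1.73] F [-0.   0.4 -2.8]
shift mm [  0.2 -13.5  -0.1]
turn -0.01
F tool [-0.11760753  0.42435296  2.78956506] [-0.02382974 -0.01619915 -0.04985695]
```

View pics/z3.png

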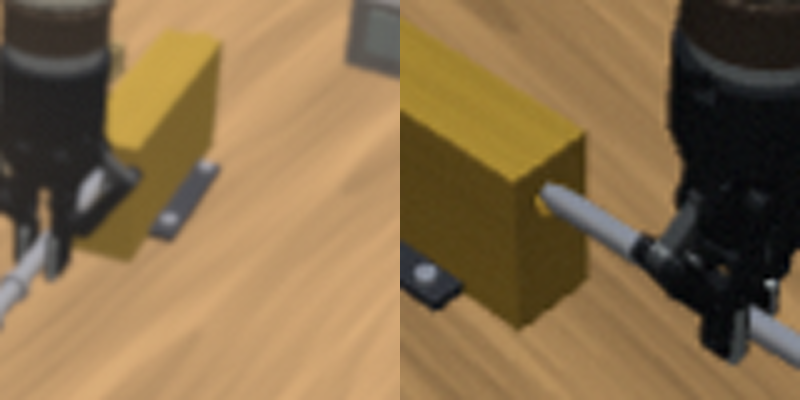

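Call:
apply_moves --moves '[[[0,1.5,0,0],[0,1.5,0,0],[0,1.5,0,0],[0,1.5,0,0],[0,1.5,0,0],[0,1.5,0,0],[0,1.5,0,0],[0,0,0,0],[0,0,0,0],[0,0,0,0]]]'

```text
clock: 11.4
eef_pos: [0.624, 0.0283, 0.0734]
tool_rot: [-0.096, 0.995, -0.0, -0.012]
ft_force: [-0.8, 0.5, -2.1]
grip_width: 0.0119
```

```bash
python3 - <<'E'
from h import *
o,M=st((.6285,.0039,.0735),101); print('F tool',M.T@o['ft_force'],M.T@o['ft_torque'])
E
```

```text
t 11.4 p [0.624  0.0283 0.0734] yaw_y 100.98 toolz [-0.0244 -0.0033 -0.9997] q [ 0.05  0.62  0.12  1.1  -0.   -1.72] F [-0.8  0.5 -2.1]
shift mm [  0.2 -24.8  -0.1]
turn -0.02
F tool [0.60444296 0.61213978 2.11318379] [ 0.04457637 -0.03072893 -0.0152251 ]
```

Call:
apply_moves --moves '[[[0,1.5,0,0],[0,1.5,0,0],[0,1.5,0,0],[0,1.5,0,0],[0,1.5,0,0],[0,1.5,0,0],[0,1.5,0,0],[0,1.5,0,0],[0,0,0,0],[0,0,0,0]]]'

```text
clock: 12.4
eef_pos: [0.6215, 0.0412, 0.0735]
tool_rot: [-0.096, 0.995, -0.0, -0.012]
ft_force: [-0.3, -0.8, -2.8]
grip_width: 0.0118
```

```bash
python3 - <<'E'
from h import *
o,M=st((.6285,.0039,.0735),101); print('F tool',M.T@o['ft_force'],M.T@o['ft_torque'])
E
```

```text
t 12.4 p [0.6215 0.0412 0.0735] yaw_y 100.98 toolz [-0.0244 -0.0033 -0.9997] q [ 0.07  0.62  0.11  1.09 -0.   -1.7 ] F [-0.3 -0.8 -2.8]
shift mm [  0.3 -37.9  -0. ]
turn -0.02
F tool [ 0.38487772 -0.73530027  2.79606044] [-0.0245945  -0.03194402 -0.02037869]
```

Call:
apply_moves --moves '[[[0,2,0,0],[0,2.5,0,0],[0,2.5,0,0],[0,2.5,0,0],[0,2.5,0,0],[0,2.5,0,0],[0,2.5,0,0],[0,2.5,0,0],[0,0,0,0],[0,0,0,0]]]'

```text
clock: 13.4
eef_pos: [0.6174, 0.0622, 0.0735]
tool_rot: [-0.096, 0.995, -0.0, -0.012]
ft_force: [-0.4, 0.1, -2.6]
grip_width: 0.0122
```

```bash
python3 - <<'E'
from h import *
o,M=st((.6285,.0039,.0735),101); print('F tool',M.T@o['ft_force'],M.T@o['ft_torque'])
s=snap('scene','s4');t=snap('side','t4')
cv2.imwrite('pics/z4.png',np.hstack([cv2.resize(s['color'][150:250,290:390],(400,400),interpolation=2),cv2.resize(t['color'][130:230,235:335],(400,400),interpolation=2)])[:,:,::-1])
E
```

```text
t 13.4 p [0.6174 0.0622 0.0735] yaw_y 101.0 toolz [-0.0244 -0.0032 -0.9997] q [ 0.1   0.61  0.11  1.09 -0.   -1.66] F [-0.4  0.1 -2.6]
shift mm [  0.3 -59.4  -0.1]
turn -0.0
F tool [0.2848467  0.17408528 2.60053126] [-0.00357917 -0.0681621   0.05297039]
```

View pics/z4.png

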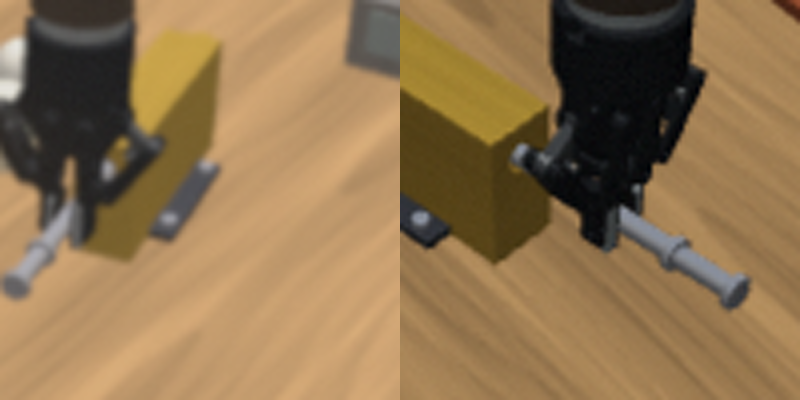

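Call:
apply_moves --moves '[[[0,3,0,0],[0,5,0,0],[0,5,0,0],[0,5,0,0],[0,5,0,0],[0,5,0,0],[0,5,0,0],[0,4,0,0],[0,0,0,0],[0,0,0,0]]]'

```text
clock: 14.5
eef_pos: [0.6097, 0.1023, 0.0736]
tool_rot: [-0.096, 0.995, -0.0, -0.012]
ft_force: [-0.2, 0.2, -2.5]
grip_width: 0.0118
```

```bash
python3 - <<'E'
from h import *
o,M=st((.6035,.1325,.0735),101); print('F tool',M.T@o['ft_force'],M.T@o['ft_torque'])
E
```

```text
t 14.5 p [0.6097 0.1023 0.0736] yaw_y 101.03 toolz [-0.0244 -0.003  -0.9997] q [ 0.17  0.61  0.1   1.09  0.   -1.6 ] F [-0.2  0.2 -2.5]
shift mm [ 0.3 30.8  0.2]
turn 0.03
F tool [0.14614968 0.19690563 2.55167871] [ 0.04336478 -0.00823998 -0.02931792]
```

Call:
apply_moves --moves '[[[0,0,0,0],[0,0,0,0],[0,0,0,0],[0,0,0,0],[0,0,0,0],[0,0,0,0],[0,0,0,0],[0,0,0,0],[0,0,0,0],[0,0,0,0]]]' --hand 0.1

```text
clock: 15.5
eef_pos: [0.6117, 0.1015, 0.0761]
tool_rot: [-0.095, 0.995, -0.0, -0.01]
ft_force: [-0.5, 0.1, -1.1]
grip_width: 0.047
```

```bash
python3 - <<'E'
from h import *
o,M=st((.6097+.191*.07,.1023-.982*.07,.0725),101)
print(o['grip_width'])
E
```

```text
t 15.5 p [0.6117 0.1015 0.0761] yaw_y 100.94 toolz [-0.0194 -0.0024 -0.9998] q [ 0.16  0.61  0.1   1.09  0.   -1.6 ] F [-0.5  0.1 -1.1]
shift mm [  1.7 -68.9   3.5]
turn -0.06
0.0469634417495578
```

Call:
apply_moves --moves '[[[0,-6,1,0],[1,-10,1,0],[1,-12,1,0],[0,-12,0,0],[0,-12,0,0],[0,-11,0,0],[0,-6,0,0],[0,0,0,0],[0,0,0,0],[0,0,0,0]]]'

```text
clock: 16.5
eef_pos: [0.6239, 0.0252, 0.0725]
tool_rot: [-0.094, 0.996, -0.0, -0.01]
ft_force: [0.6, -0.0, -0.2]
grip_width: 0.0471
```

```bash
python3 - <<'E'
from h import *
o,M=st((.6097+.191*.07,.1023-.982*.07,.0725),101)
s=snap('scene','s5');t=snap('side','t5')
cv2.imwrite('pics/z5.png',np.hstack([cv2.resize(s['color'][170:250,270:350],(400,400),interpolation=2),cv2.resize(t['color'][140:240,255:355],(400,400),interpolation=2)])[:,:,::-1])
E
```

```text
t 16.5 p [0.6239 0.0252 0.0725] yaw_y 100.77 toolz [-0.0195 -0.0027 -0.9998] q [ 0.04  0.62  0.11  1.08 -0.   -1.72] F [ 0.6 -0.  -0.2]
shift mm [-0.8  8.4  0. ]
turn -0.23
```

View pics/z5.png

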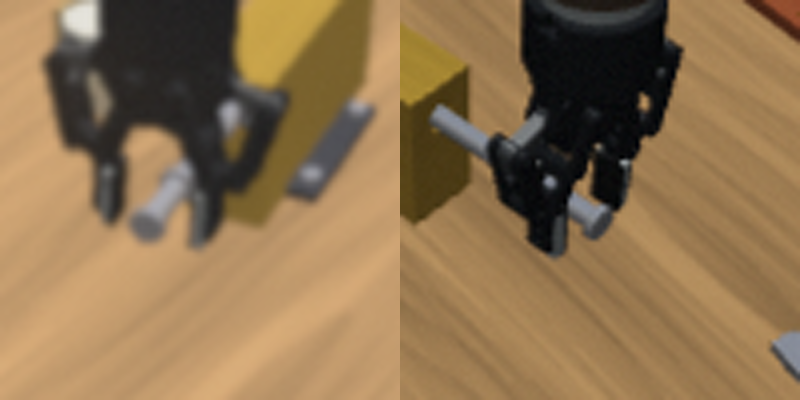

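```bash
python3 - <<'E'
from h import *
t=load('t5');s=load('s5')
p=plane(t,304.2,195,.072);q=plane(s,150/5+270,223/5+170,.072);print(p,q)
d=np.array([-.191,.982]);o,M=st()
for r in(p[:2]+[.003,.002],q[:2]): print('tcp ahead of tail',(o['eef_pos'][:2]-r)@d,'depth',.22-(np.array([.6035,.1325])-r)@d)
E
```

```text
[0.62411982 0.01105894 0.072     ] [0.63010406 0.01068765 0.072     ]
t 16.6 p [0.6238 0.0255 0.0725] yaw_y 100.79 toolz [-0.0195 -0.0028 -0.9998] q [ 0.04  0.62  0.11  1.08 -0.   -1.72] F [-0.1 -0.4  0.9]
tcp ahead of tail 0.012795493937433604 depth 0.09819749716208945
tcp ahead of tail 0.015694094885657338 depth 0.09529889621386571
```

Call:
apply_moves --moves '[[[-1,2,0,-0.2],[0,3,0,0],[0,3,0,0],[0,1,0,0],[0,0,0,0],[0,0,0,0],[0,0,0,0],[0,0,0,0],[0,0,0,0],[0,0,0,0]]]'

```text
clock: 17.6
eef_pos: [0.6228, 0.0371, 0.0726]
tool_rot: [-0.097, 0.995, -0.0, -0.01]
ft_force: [-0.2, 0.2, -0.1]
grip_width: 0.047
```

Call:
apply_moves --moves '[[[0,0,0,0],[0,0,0,0],[0,0,0,0],[0,0,0,0],[0,0,0,0],[0,0,0,0],[0,0,0,0],[0,0,0,0],[0,0,0,0],[0,0,0,0]]]' --hand -1

```text
clock: 18.6
eef_pos: [0.6226, 0.0368, 0.0727]
tool_rot: [-0.097, 0.995, -0.0, -0.01]
ft_force: [-0.6, -0.6, 0.5]
grip_width: 0.0118
```

```bash
python3 - <<'E'
from h import *
o,M=st((.6097+.191*.07,.1023-.982*.07,.0725),101); print('F tool',M.T@o['ft_force'],M.T@o['ft_torque'],o['grip_width'])
t=snap('side','t6');s=snap('scene','s6')
cv2.imwrite('pics/z6.png',np.hstack([cv2.resize(s['color'][170:250,270:350],(400,400),interpolation=2),cv2.resize(t['color'][140:220,255:335],(400,400),interpolation=2)])[:,:,::-1])
E
```

```text
t 18.6 p [0.6226 0.0368 0.0727] yaw_y 101.15 toolz [-0.02   -0.0027 -0.9998] q [ 0.06  0.62  0.11  1.09 -0.   -1.71] F [-0.6 -0.6  0.5]
shift mm [ 0.1 -3.3  0.2]
turn 0.15
F tool [ 0.70091423 -0.50167815 -0.51898699] [0.00938382 0.06502366 0.05612094] 0.011791381145599121
```

View pics/z6.png

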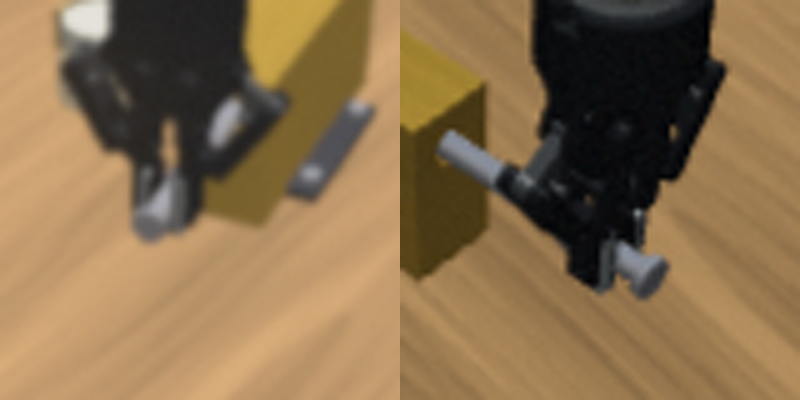

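Call:
apply_moves --moves '[[[0,0,-1.5,0],[0,0,0,0],[0,2,0,0],[0,2,0,0],[0,2,0,0],[0,2,0,0],[0,2,0,0],[0,2,0,0],[0,2,0,0],[0,0,0,0]]]'

```text
clock: 19.7
eef_pos: [0.6195, 0.0505, 0.0736]
tool_rot: [-0.097, 0.995, -0.002, -0.011]
ft_force: [-0.3, -1.0, -0.9]
grip_width: 0.012
```

```bash
python3 - <<'E'
from h import *
o,M=st((.6035,.1325,.0735),101); print('F tool',M.T@o['ft_force'],M.T@o['ft_torque'],o['grip_width'])
E
```

```text
t 19.7 p [0.6195 0.0505 0.0736] yaw_y 101.11 toolz [-0.0206 -0.0053 -0.9998] q [ 0.08  0.61  0.11  1.09 -0.   -1.68] F [-0.3 -1.  -0.9]
shift mm [-0.1 83.5  0. ]
turn 0.11
F tool [ 0.47786459 -0.88268072  0.91805575] [0.17089242 0.02137649 0.02477839] 0.012005654719224254
```

Call:
apply_moves --moves '[[[0,1,0,0],[0,1,0,0],[0,1,0,0],[0,1,0,0],[0,1,0,0],[0,1,0,0],[0,1,0,0],[0,1,0,0],[0,1,0,0],[0,1,0,0]]]'

```text
clock: 20.7
eef_pos: [0.6176, 0.0603, 0.0739]
tool_rot: [-0.096, 0.995, -0.002, -0.01]
ft_force: [0.3, -1.6, 0.3]
grip_width: 0.012
```

```bash
python3 - <<'E'
from h import *
o,M=st((.6035,.1325,.0735),101); print('F tool',M.T@o['ft_force'],M.T@o['ft_torque'],o['grip_width'])
E
```

```text
t 20.7 p [0.6176 0.0603 0.0739] yaw_y 101.06 toolz [-0.0202 -0.0067 -0.9998] q [ 0.1   0.61  0.1   1.08 -0.   -1.66] F [ 0.3 -1.6  0.3]
shift mm [-0.  73.6  0.2]
turn 0.06
F tool [-0.00804334 -1.59915281 -0.34159202] [ 0.38988939  0.06577859 -0.03843612] 0.011955386271751684
```

Call:
apply_moves --moves '[[[0,1,0.3,0],[0,1,0,0],[0,1,0,0],[0,1,0,0],[0,1,0,0],[0,1,0,0],[0,1,0,0],[0,1,0,0],[0,1,0,0],[0,1,0,0]]]'

```text
clock: 21.7
eef_pos: [0.6157, 0.0698, 0.0741]
tool_rot: [-0.096, 0.995, -0.003, -0.01]
ft_force: [-0.1, -4.4, 0.7]
grip_width: 0.0118
```

```bash
python3 - <<'E'
from h import *
o,M=st((.6035,.1325,.0735),101); print('F tool',M.T@o['ft_force'],M.T@o['ft_torque'],o['grip_width'])
E
```

```text
t 21.7 p [0.6157 0.0698 0.0741] yaw_y 101.02 toolz [-0.0195 -0.0088 -0.9998] q [ 0.12  0.61  0.1   1.08 -0.01 -1.65] F [-0.1 -4.4  0.7]
shift mm [-0.  63.8  0.3]
turn 0.02
F tool [ 0.96846289 -4.31459682 -0.69675109] [ 0.58120756  0.11906438 -0.04151268] 0.011821204979056402
```

Call:
apply_moves --moves '[[[0,0.5,0.5,0],[0,1,0.2,0],[0,1,0,0],[0,1,0,0],[0,1,0,0],[0,1,0,0],[0,1,0,0],[0,0,0,0],[0,0,0,0],[0,0,0,0]]]'

```text
clock: 22.7
eef_pos: [0.615, 0.073, 0.0742]
tool_rot: [-0.095, 0.995, -0.007, -0.01]
ft_force: [-0.2, -4.3, 1.6]
grip_width: 0.0122
```

```bash
python3 - <<'E'
from h import *
o,M=st((.6035,.1325,.0735),101); print('F tool',M.T@o['ft_force'],M.T@o['ft_torque'],o['grip_width'])
E
```

```text
t 22.7 p [0.615  0.073  0.0742] yaw_y 100.92 toolz [-0.0176 -0.0163 -0.9997] q [ 0.12  0.61  0.1   1.08 -0.01 -1.64] F [-0.2 -4.3  1.6]
shift mm [ 0.  60.6 -0. ]
turn -0.08
F tool [ 1.02945086 -4.17149113 -1.47809398] [ 0.73843056  0.1707288  -0.08407092] 0.012222576438241338
```

Call:
apply_moves --moves '[[[0,1.5,0,0],[0,1.5,0,0],[0,1.5,0,0],[0,1.5,0,0],[0,1.5,0,0],[0,1.5,0,0],[0,1.5,0,0],[0,1.5,0,0],[0,1.5,0,0],[0,1.5,0,0]]]'

```text
clock: 23.7
eef_pos: [0.6149, 0.0731, 0.0743]
tool_rot: [-0.091, 0.996, -0.022, -0.008]
ft_force: [0.7, -7.7, 2.0]
grip_width: 0.0117
```

```bash
python3 - <<'E'
from h import *
o,M=st((.6035,.1325,.0735),101); print('F tool',M.T@o['ft_force'],M.T@o['ft_torque'],o['grip_width'])
E
```

```text
t 23.7 p [0.6149 0.0731 0.0743] yaw_y 100.45 toolz [-0.0124 -0.0451 -0.9989] q [ 0.14  0.61  0.1   1.08 -0.04 -1.61] F [ 0.7 -7.7  2. ]
shift mm [ 0.5 60.4 -1.7]
turn -0.55
F tool [ 0.71077805 -7.79343354 -1.65209213] [ 1.30434329  0.19762629 -0.23817687] 0.011687028519988409
```

Call:
apply_moves --moves '[[[0,0,0,0],[0,0,0,0],[0,0,0,0],[0,0,0,0],[0,0,0,0],[0,0,0,0],[0,0,0,0],[0,2.5,0,0],[0,2.5,0,0],[0,2.5,0,0]]]'

```text
clock: 24.7
eef_pos: [0.6143, 0.0749, 0.0743]
tool_rot: [-0.089, 0.996, -0.027, -0.008]
ft_force: [0.8, -9.5, 2.1]
grip_width: 0.0119
```

```bash
python3 - <<'E'
from h import *
o,M=st((.6035,.1325,.0735),101); print('F tool',M.T@o['ft_force'],M.T@o['ft_torque'],o['grip_width'])
E
```

```text
t 24.7 p [0.6143 0.0749 0.0743] yaw_y 100.29 toolz [-0.0109 -0.0561 -0.9984] q [ 0.15  0.61  0.09  1.08 -0.05 -1.6 ] F [ 0.8 -9.5  2.1]
shift mm [ 0.4 58.6 -2.3]
turn -0.71
F tool [ 0.98443803 -9.56019753 -1.54279505] [ 1.51066123  0.23236507 -0.28099539] 0.01185618619658034
```

Call:
apply_moves --moves '[[[0,0,0,0],[0,0,0,0],[0,0,0,0],[0,0,0,0],[0,0,0,0],[0,0,0,0],[0,2.5,0,0],[0,3,0,0],[0,3,0,0],[0,3,0,0]]]'

```text
clock: 25.7
eef_pos: [0.6133, 0.0789, 0.0745]
tool_rot: [-0.087, 0.996, -0.035, -0.007]
ft_force: [0.3, -8.9, 2.7]
grip_width: 0.0123
```

```bash
python3 - <<'E'
from h import *
o,M=st((.6035,.1325,.0735),101); print('F tool',M.T@o['ft_force'],M.T@o['ft_torque'],o['grip_width'])
E
```

```text
t 25.7 p [0.6133 0.0789 0.0745] yaw_y 100.06 toolz [-0.0087 -0.0707 -0.9975] q [ 0.16  0.61  0.09  1.08 -0.07 -1.59] F [ 0.3 -8.9  2.7]
shift mm [ 0.3 54.4 -2.7]
turn -0.94
F tool [ 1.32671492 -9.00728846 -2.07333487] [ 1.40717705  0.29390064 -0.34311953] 0.012267358442825964
```

Call:
apply_moves --moves '[[[0,0,0,0],[0,0,0,0],[0,0,0,0],[0,0,0,0],[0,0,0,0],[0,0,0,0],[0,2.5,0,0],[0,3,0,0],[0,3,0,0],[0,3,0,0]]]'

```text
clock: 26.7
eef_pos: [0.6127, 0.0828, 0.0747]
tool_rot: [-0.085, 0.995, -0.043, -0.006]
ft_force: [0.2, -10.6, 2.3]
grip_width: 0.0121
```

```bash
python3 - <<'E'
from h import *
o,M=st((.6035,.1325,.0735),101); print('F tool',M.T@o['ft_force'],M.T@o['ft_torque'],o['grip_width'])
E
```

```text
t 26.7 p [0.6127 0.0828 0.0747] yaw_y 99.81 toolz [-0.0054 -0.0863 -0.9963] q [ 0.17  0.61  0.09  1.08 -0.08 -1.57] F [  0.2 -10.6   2.3]
shift mm [ 0.7 50.4 -3.1]
turn -1.19
F tool [  1.59451305 -10.64925048  -1.41818126] [ 1.67164462  0.24633568 -0.21578684] 0.012051579198637913
```

Call:
apply_moves --moves '[[[0,0,0,0],[0,0,0,0],[0,0,0,0],[0,0,0,0],[0,0,0,0],[0,0,0,0],[0,0,0,0],[0,2.5,0,0],[0,3,0,0],[0,3,0,0]]]'

```text
clock: 27.7
eef_pos: [0.6126, 0.0832, 0.0748]
tool_rot: [-0.083, 0.995, -0.051, -0.006]
ft_force: [0.7, -11.8, 2.8]
grip_width: 0.0119
```

```bash
python3 - <<'E'
from h import *
o,M=st((.6035,.1325,.0735),101); print('F tool',M.T@o['ft_force'],M.T@o['ft_torque'],o['grip_width'])
E
```

```text
t 27.7 p [0.6126 0.0832 0.0748] yaw_y 99.54 toolz [-0.0027 -0.1034 -0.9946] q [ 0.18  0.61  0.09  1.08 -0.1  -1.55] F [  0.7 -11.8   2.8]
shift mm [ 0.9 50.  -3.8]
turn -1.46
F tool [  1.24648413 -11.97131465  -1.60090891] [ 1.98256544  0.2330366  -0.49157988] 0.01185875966755755
```

Call:
apply_moves --moves '[[[0,0,0,0],[0,0,0,0],[0,0,0,0],[0,0,0,0],[0,0,0,0],[0,0,0,0],[0,0,0,0],[0,2.5,0,0],[0,4,0,0],[0,4.5,0,0]]]'

```text
clock: 28.7
eef_pos: [0.6122, 0.0832, 0.0748]
tool_rot: [-0.081, 0.995, -0.064, -0.005]
ft_force: [1.1, -17.2, 2.7]
grip_width: 0.012
```

```bash
python3 - <<'E'
from h import *
o,M=st((.6035,.1325,.0735),101); print('F tool',M.T@o['ft_force'],M.T@o['ft_torque'],o['grip_width'])
E
```

```text
t 28.7 p [0.6122 0.0832 0.0748] yaw_y 99.36 toolz [ 6.000e-04 -1.275e-01 -9.918e-01] q [ 0.19  0.61  0.09  1.08 -0.13 -1.54] F [  1.1 -17.2   2.7]
shift mm [ 0.7 49.8 -5. ]
turn -1.64
F tool [  1.70521769 -17.34357493  -0.4911089 ] [ 2.95801394  0.25159258 -0.41141593] 0.012042678817491572
```

Call:
apply_moves --moves '[[[0,0,0,0],[0,0,0,0],[0,0,0,0],[0,0,0,0],[0,0,0,0],[0,0,0,0],[0,0,0,0],[0,0,0,0],[0,0,0,0],[0,0,0,0]]]'

```text
clock: 29.7
eef_pos: [0.6122, 0.0828, 0.0751]
tool_rot: [-0.081, 0.995, -0.065, -0.005]
ft_force: [-0.4, -5.6, 3.4]
grip_width: 0.0117
```

Call:
apply_moves --moves '[[[0,0,0,0],[0,0,0,0],[0,0,0,0],[0,0,0,0],[0,0,0,0],[0,0,0,0],[0,0,0,0],[0,0,0,0],[0,0,0,0],[0,0,0,0]]]' --hand 0.2

```text
clock: 30.7
eef_pos: [0.612, 0.0879, 0.0732]
tool_rot: [-0.082, 0.995, -0.062, -0.005]
ft_force: [0.7, 0.5, -0.2]
grip_width: 0.0512
```

```bash
python3 - <<'E'
from h import *
o,M=st((.6035,.1325,.0735),101); print('F tool',M.T@o['ft_force'],M.T@o['ft_torque'],o['grip_width'])
E
```

```text
t 30.7 p [0.612  0.0879 0.0732] yaw_y 99.5 toolz [ 7.000e-04 -1.235e-01 -9.923e-01] q [ 0.2   0.61  0.09  1.08 -0.12 -1.54] F [ 0.7  0.5 -0.2]
shift mm [ 1.1 45.  -5.8]
turn -1.5
F tool [-0.75399405  0.44909867  0.14795368] [-0.13407105 -0.00809996  0.01687006] 0.05117504130766475
```

Call:
apply_moves --moves '[[[0,-1,-8,0],[0,-2,-12,0],[0,-2,-15,0],[0,-2,-20,0],[0,-2,-20,0],[0,-2,-20,0],[0,-2,-20,0],[0,-2,-10,0],[0,0,0,0],[0,0,0,0]]]'

```text
clock: 31.7
eef_pos: [0.6155, 0.0882, 0.2125]
tool_rot: [-0.081, 0.995, -0.061, -0.001]
ft_force: [-0.9, 0.1, -0.3]
grip_width: 0.0511
```

```bash
python3 - <<'E'
from h import *
o,M=st()
s=snap('scene','s9');t=snap('side','t9')
cv2.imwrite('pics/z9.png',np.hstack([cv2.resize(s['color'][140:300,200:360],(400,400),interpolation=2),cv2.resize(t['color'][130:330,130:330],(400,400),interpolation=2)])[:,:,::-1])
E
```

```text
t 31.7 p [0.6155 0.0882 0.2125] yaw_y 99.41 toolz [ 0.0074 -0.1224 -0.9925] q [ 0.2   0.51  0.31  1.38 -0.12 -1.53] F [-0.9  0.1 -0.3]
```

View pics/z9.png

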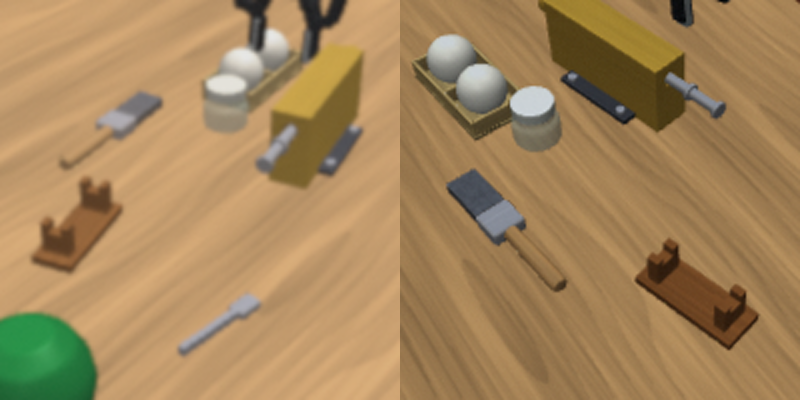

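```bash
python3 - <<'E'
from h import *
t=load('t9');r=plane(t,286.5,183.5,.075)[:2]+[.003,.002]
print('outside',(np.array([.6035,.1325])-r)@[-.191,.982])
print(workorder.job_done())
E
```

```text
outside 0.06905978957743768
the job is handed in; nothing more can be done
None
```

I did the job as asked and handed it in with 31.7 s on the robot's clock. The rod is in the bore, pushed against what I take to be the plunger's dead stop, and the gripper is open and clear.

- **Insertion:** I took the rod from the rack and started it nose first about 95 mm into the bore, with no noticeable side force. I let go there and took hold again between the two tail collars.
- **Push:** the rod met the plunger at roughly 132 mm and moved about 10.3 mm at 9–11 N, which matches the 10 mm stroke. It then stopped solidly: it did not move under 12 N, nor under one check push of about 17 N. Forces were read only at the end of each 1 s call, so I could not see peaks in between. I then eased off, let go and backed away upward.

**Last checks:**
- **Picture:** the rod is in the block with its tail and collars outside. The jar, jacks, brush and key appear where they were. The bowl is only partly in that picture, and the roller gauge is not in it.
- **Force:** it read about zero with the gripper clear.

**What disagreed:**
- **Depth:** the tail seen in the side camera gives about 69 mm outside (151 mm deep). Arm travel gives about 142–145 mm deep. Both fall in the allowed 130–165 mm.
- **Tool tilt:** the tool tilted to about 7° as it pushed, because the moves cannot correct tilt. I saw no effect on the rod.

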